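# Close up a row of hardwood blocks in the strip-assembly jig

### The job

Push the row of five wooden blocks along the channel of the assembly jig, as one closed row, until it is fully home against the end stop. Then push the wooden keeper bar round until it lies square across the channel behind the last block, so that the row cannot slide back. Only push: do not lift any block out of the channel or let the row come apart, and leave the glue bottle, the rotary tool and the try square where they are.

Things in the scene. Friction and masses are not known exactly. Their poses are not given: they have to be found in the camera images.
- jig: Assembly jig screwed to the bench: MDF base board 150 x 450 x 12 mm with two beech strips, a 42 mm wide channel between them and an end stop. Origin on the channel's centre line at bench height; y axis along the channel TOWARDS the end stop, x across it, away from the robot. Channel floor 12 mm, strip tops 26 mm above the bench. Strips run from y = -215 to 190; the -y end is open.
- stop_face (a point): Point on the end stop's face that the row must meet, on the channel's centre line, at y = 190 mm in the jig, 27 mm above the bench. The stop is a beech block 97 x 32 mm, its top 42 mm above the bench. Axes as jig.
- rest_pin (a point): Top of a steel pin, 10 mm thick, 42 mm above the bench, on the far strip (x = 36, y = -6 mm in the jig): the shut keeper comes to rest beside it. The far strip spans x = 21 to 46 mm, the robot-side strip x = -51 to -21 mm.
- keeper (a joint): Angle (rad) of the keeper, a flat wooden turn bar 24 wide, 13 thick, 112 mm long from its pivot on the robot-side strip. 0: lies along that strip, pointing to the jig's -y. Negative: swung out to the robot's side (starts -0.8 to -0.3). Positive: counter-clockwise from above, over the channel; 1.571 (its limit): square across it. Needs about 0.6 N at its end to turn; stays where left.
- keeper_pivot (a point): Keeper's pivot at half its thickness, 33.5 mm above the bench, at x = -36, y = -23 mm in the jig; fixed. Its axes turn with the bar: -y points to the free end, +x is the way it swings to shut. Bar underside 27, top 40, bolt head 47 mm above the bench. Shut, the bar reaches 30 mm past the far strip, and its edge stands about 3 mm behind a row that is fully home.
- keeper_end (a point): Rounded free end of the keeper bar, 112 mm from the pivot, 33.5 mm above the bench.
- block1: Front block of the row, the one next to the end stop (45 to 105 mm short of it at the start): loose dark walnut block lying in the channel, touching its neighbours, 40 across the channel x 46 along it x 30 mm high, about 39 g. Origin at the centre of its underside, z up, y along the channel; its top stands 16 mm above the strips.
- block2: Block 2 of the row, counted from the end stop: loose pale maple block lying in the channel, touching its neighbours, 40 across the channel x 30 along it x 30 mm high, about 25 g. Origin at the centre of its underside, z up, y along the channel; its top stands 16 mm above the strips.
- block3: Block 3 of the row, counted from the end stop: loose dark walnut block lying in the channel, touching its neighbours, 40 across the channel x 46 along it x 30 mm high, about 39 g. Origin at the centre of its underside, z up, y along the channel; its top stands 16 mm above the strips.
- block4: Block 4 of the row, counted from the end stop: loose pale maple block lying in the channel, touching its neighbours, 40 across the channel x 30 along it x 30 mm high, about 25 g. Origin at the centre of its underside, z up, y along the channel; its top stands 16 mm above the strips.
- block5: Last block of the row, at the open end, the one to push on (the whole row slides under 1 to 2.5 N): loose dark walnut block lying in the channel, touching its neighbours, 40 across the channel x 46 along it x 30 mm high, about 39 g. Origin at the centre of its underside, z up, y along the channel; its top stands 16 mm above the strips.
- glue: Yellow wood-glue bottle, 60 mm diameter, 175 mm tall, standing past the end-stop end of the jig. Origin at the centre of its foot. Leave alone.
- handpiece: Black rotary-tool handpiece, 27 mm thick, about 180 mm long with its green burr, lying on the bench beyond the jig. Origin at the middle of its body on the bench, x along it to the burr. Leave alone.
- square: Try square, walnut stock 20 x 90 x 18 mm and steel blade 130 x 30 x 2 mm, lying on the robot's side of the jig near the end-stop end. Origin under the middle of the stock, x along the blade. Leave alone.
Not all that is in view belongs to the job. Leave any green look-alike of the block2 alone.

How it is judged:
By the outcome, as a careful person would: the job done as asked, in the order asked, and still so for the second after the job is handed in, with the robot touching nothing.
It also fails if it takes over 56 s, if anything falls off the work surface, if the arm or the gripper's body presses on something with over 40 N, if the wrist force passes 120 N, or if a joint passes its speed limit or range.

### The arm

A 6-joint arm with a two-finger parallel gripper is mounted at the origin on the work surface. World frame = base frame: x ahead of the robot, y to its left, z up, the work surface at z = 0. Lengths are in mm, angles in rad, forces in N, time in s.
With the tool pointing down it reaches from about 250 to 800 mm from the base axis. Payload 8.5 kg.
Tool frame: the origin (TCP) lies midway between the tips of the shut fingers; the grasp point (between the pads) lies 19 mm behind it; z points along the fingers, y is the line along which they close (so a half turn about z gives the same grasp; the last joint's range is limited). The gripper opens to 85 mm and grips with 20 to 120 N. Pads are 22 mm wide; open, the fingers measure 114 mm over their backs; the gripper's body (76 mm by 85 mm) begins 54 mm behind the grasp point. The pads swing forward as they close: fully open they stand 13 mm farther back than shut.
Start: joints at [1.102, 0.238, -0.013, 1.319, 0, 1.571], TCP at [237.182, 468.32, 231.276] pointing down, gripper open.
Joint ranges: [-2.66, 2.66], [-1.03, 1.9], [-1.14, 1.46], [-1.82, 2.27], [-1.45, 1.34], [-3.14, 3.14]. Speed limits (rad/s): [2.22, 2.22, 2.79, 3.14, 3.14, 3.14].

### API

Orientations are given as a rotation vector (axis times angle).
In Python, from rig import sensors, optics, workorder, silhouettes gives the robot as it stands. The module is installed in compiled form; this text tells all that it offers.
- The arm moves only by the tool send_rows, never from a script. Its argument "series" is a list of rows, each an object with "translation": the shift along the tool's x, y, z normalised to -1 to 1, where 1 is 0.2 m, a list of three; "twist": the turn about the tool's z normalised to -1 to 1, where 1 is 180 degrees. In form: [{"translation": [dx, dy, dz], "twist": twist}, ...]. A call has exactly 10 rows; each row is the pose to reach, as a shift and turn from the pose commanded when the call began, along the tool's axes at that moment, turning the shorter way round; what a row does not reach only later rows make up. A row lasts 1/8 s, in which the tool goes at most 62.5 mm and 10.7 degrees, less where a joint would pass 70% of its speed; a pose out of reach is approached as far as the arm can. A call with a number of a shift or a turn outside -1 to 1 is refused whole. A call with a gripper value outside its range is refused whole. "grip" is the gripper's target within -1 to 1 (shut at 1, half-way at 0, fully open at -1), set as the call begins (left out, the last holds). The fingers move at their own pace and stop on an object; "force" is the grip in N (left out, the last holds). Time passes only in rows, so rows that repeat a pose let the fingers close, or fill a call up. It gives the time, the measured TCP pose, the force, the opening and the grip force at its end, in the units of the state.
- sensors.get_state(): the state, without advancing time (a new reading comes with each control period).
- optics.snapshot(name): name is "side" or "top" or "wrist"; returns a dict with "frame" (420x560x3 uint8, blue, green, red), "range_z" (420x560 float32, mm along the optical axis (not along the pixel's ray), 0 where there is no reading), "fovy" (degrees; the focal length in pixels is half the picture's height over the tangent of half this angle, whatever the lens; pixels are square), "cx", "cy" (the principal point, pixels), "camera_from_world" (4x4, takes a point from world to camera coordinates). Camera axes: x right, y down, z forward; pixel columns grow to the right and rows downward; lengths in mm; the calibration is good to about 2 mm. The wrist camera is an equidistant fisheye: a pixel r from the principal point sees the ray r / f radians off the axis. A picture is of the moment at which its call begins.
- workorder.finish_job(): hands the job in; it is judged then, once.
Trained networks look in a picture, given as the dict that the camera call returned (one of the last four; its "shot" number tells which), for a name from the list of things; names that differ only in an ending like _2 or _b are one class to them, and where a whole thing is asked for, a point or a joint stands for the part that bears it (a point fixed in the world has none). Each returns a list of dicts, best first, with "conf" (0 to 1); they miss things now and then, are a little off and sometimes report something else, mostly with a low value. They report only what shows in the picture. A call takes as long as a camera call. They do not tell look-alikes from the thing itself.
- silhouettes(picture, thing): "region" (420x560 bool, what is visible of it) and "extent" ([left, top, width, height] in pixels, round what is visible of it).
The state is a dict: "t": time; "qpos": joint angles; "dq": joint speeds; "joint_efforts": joint torques, N m; "tcp_pos": TCP position; "orientation": TCP orientation; "force": force on the tool from outside, world axes, zero at the start; "ft_torque": the same for the moment, N m; "width": finger opening in mm; "gripper_force": force on a finger pad.
Only numpy, scipy, OpenCV 4.12 (cv2) and the standard library are available. Lean on these libraries where they do the work, as an engineer would, in place of code of your own. Each camera call takes 0.05 s, during which the arm holds its last target. There are 200 camera calls.

## Working session

There is one attempt and no reset: what is moved stays moved. The work goes in short steps, Python scripts to look and compute and a tool call to move; the robot and the scene stay as the last step left them, time stands still between calls to the robot, and variables do not carry over. Pictures are saved under pics/ and viewed, at most 10 in all, crops included, and the job is handed in when it is done.

Besides the shell and the picture viewer there is one more tool, called after "Call:" by a JSON object that holds its "name" and its "arguments". send_rows: Moves the arm, as the interface text tells. Its arguments: {"type":"object","properties":{"series":{"type":"array"},"grip":{"type":"number"},"force":{"type":"number"}},"required":["series"]}

```bash
mkdir -p pics
cat > h.py <<'E'
import numpy as np, cv2
from rig import sensors, optics, workorder, silhouettes
def pts(p, m=None):
    f=210/np.tan(np.radians(p["fovy"])/2); v,u=np.mgrid[0:420,0:560]; z=p["range_z"]
    P=np.stack([(u-p["cx"])/f*z,(v-p["cy"])/f*z,z,np.ones_like(z)],-1)
    W=P@np.linalg.inv(p["camera_from_world"]).T
    return W[...,:3]
E
python3 - <<'E'
from h import *
s=sensors.get_state(); print(s)
for n in("top","side"):
    p=optics.snapshot(n); cv2.imwrite(f"pics/{n}0.png",p["frame"]); W=pts(p)
    for t in("jig","block1","block2","block5","keeper","glue","square","handpiece"):
        for r in silhouettes(p,t)[:4]:
            m=r["region"]&(p["range_z"]>0)
            if m.sum(): print(n,t,round(r["conf"],2),r["extent"],np.round(np.median(W[m],0)), m.sum())
E
```

```text
{'t': 0.0, 'qpos': array([ 1.10200561e+00,  2.38747689e-01, -1.42390270e-02,  1.31920164e+00,
        2.71130435e-07,  1.57080597e+00]), 'dq': array([-3.67942158e-04,  7.10216558e-05,  1.32101215e-03, -3.46357250e-04,
       -9.02165097e-04,  9.56034836e-04]), 'joint_efforts': array([ 1.51971312e-04, -5.38786268e+01,  3.46443057e+01,  1.81638688e-02,
        4.37201209e-05, -3.66403867e-06]), 'tcp_pos': array([237.01381306, 467.994877  , 230.70091319]), 'orientation': array([-7.29589766e-01, -3.05536671e+00,  2.12648017e-03]), 'force': array([ 0.5792255 ,  1.0203041 , -0.73088999]), 'ft_torque': array([-0.02565126, -0.01499705,  0.00514037]), 'gripper_force': 0.0, 'width': 85.14187180758975}
top jig 0.92 [225.2, 174.7, 236.6, 128.8] [558. -62.  15.] 14730
top block1 0.89 [295.8, 214.7, 22.0, 26.0] [584.   8.  41.] 506
top block1 0.78 [292.6, 121.2, 18.5, 24.0] [771.  19.  29.] 330
top block1 0.68 [332.2, 224.5, 29.6, 23.8] [566. -67.  42.] 491
top block1 0.61 [354.7, 229.2, 17.2, 22.5] [ 558. -102.   41.] 355
top block2 0.89 [295.8, 214.7, 22.0, 26.0] [584.   8.  41.] 506
top block2 
[... 1394 characters left out ...]
4.0, 20.1, 17.9] [572. -30.  43.] 242
side block2 0.59 [272.1, 266.8, 27.5, 21.0] [564. -67.  43.] 480
side block5 0.69 [343.6, 212.7, 27.5, 24.3] [768.   9.  27.] 434
side block5 0.64 [263.8, 238.1, 20.4, 21.4] [582.   9.  43.] 403
side block5 0.61 [267.4, 254.0, 20.1, 17.9] [572. -30.  43.] 242
side block5 0.59 [272.1, 266.8, 27.5, 21.0] [564. -67.  43.] 480
side keeper 0.81 [251.6, 290.2, 24.5, 67.8] [ 492. -139.   41.] 1026
side glue 0.9 [267.3, 123.8, 24.9, 78.3] [679. 185.  90.] 1662
side square 0.81 [172.7, 219.5, 53.9, 49.6] [444.  81.  11.] 1204
side handpiece 0.95 [339.1, 261.8, 62.9, 79.6] [ 675. -178.   23.] 1215
side handpiece 0.46 [273.0, 266.5, 24.8, 21.3] [565. -67.  43.] 460
```

Run:
```python
from h import *
p=optics.snapshot("top"); W=pts(p)
m=silhouettes(p,"jig")[0]["region"]&(p["range_z"]>0)
k=silhouettes(p,"keeper")[0]["region"]&(p["range_z"]>0)
w=W[m]; w=w[(w[:,2]>6)&(w[:,2]<60)]
r=cv2.minAreaRect(w[:,:2].astype(np.float32)); print(r)
q=W[k]; q=q[(q[:,2]>34)]; print("keeper",cv2.minAreaRect(q[:,:2].astype(np.float32)))
# strip-level/blocks in jig frame
c=np.array(r[0]); box=cv2.boxPoints(r); e=[box[1]-box[0],box[2]-box[1]]; y=max(e,key=np.linalg.norm); y=y/np.linalg.norm(y)*np.sign(y[1]); x=np.array([y[1],-y[0]])
J=np.c_[(W.reshape(-1,3)[:,:2]-c)@x,(W.reshape(-1,3)[:,:2]-c)@y,W.reshape(-1,3)[:,2]]
print("c",c,"y",y)
s=J[(abs(J[:,0])<90)&(abs(J[:,1])<260)]
for a,b in((22,30),(38,45)):
  t=s[(s[:,2]>a)&(s[:,2]<b)]; h,xe,ye=np.histogram2d(t[:,0],t[:,1],[np.arange(-80,81,5),np.arange(-240,241,10)])
  print(a,b); print("\n".join(f"{xe[i]:5.0f} "+"".join(".123456789"[min(9,int(v))] for v in h[i]) for i in range(len(h))))
cv2.imwrite("pics/t1.png",cv2.resize(p["frame"][110:320,170:470],None,fx=2.6,fy=2.6,interpolation=cv2.INTER_CUBIC))
```

```text
((562.8482055664062, -64.26753234863281), (450.75970458984375, 149.84353637695312), 76.53345489501953)
keeper ((498.3850402832031, -130.53140258789062), (122.59455871582031, 24.306337356567383), 57.448265075683594)
c [562.84820557 -64.26753235] y [0.23287752 0.97250605]
22 30
  -80 ................................................
  -75 ...........11...................................
  -70 .............1..................................
  -65 ...............1................................
  -60 ................................................
  -55 .................11.............................
  -50 ..33344223321.....11232224134433322234334311....
  -45 .9999999999995......29999999999999999999991.....
  -40 .499999999999991.....699999999999999999999......
  -35 .6999999999999994....2999999999999999999991.....
  -30 .599999999999999981..4999999999999999999991.....
  -25 .6999999999999999994.799999999999999999999......
  -20 .499999999999899998999999999999999999989991.....
  -15 ................1...1..........1..........1.....
  -10 ...............................................
[... 2002 characters left out ...]
......99999999999999999999........9993..
   20 .............299999999999999999999........9992..
   25 ..........................................9993..
   30 ..........................................9992..
   35 ......................7...................9993..
   40 .....................19...................9993..
   45 ......................1...................9992..
   50 ..........................................232...
   55 ................................................
   60 ................................................
   65 ................................................
   70 ................................................
   75 ................................................
```

View pics/t1.png

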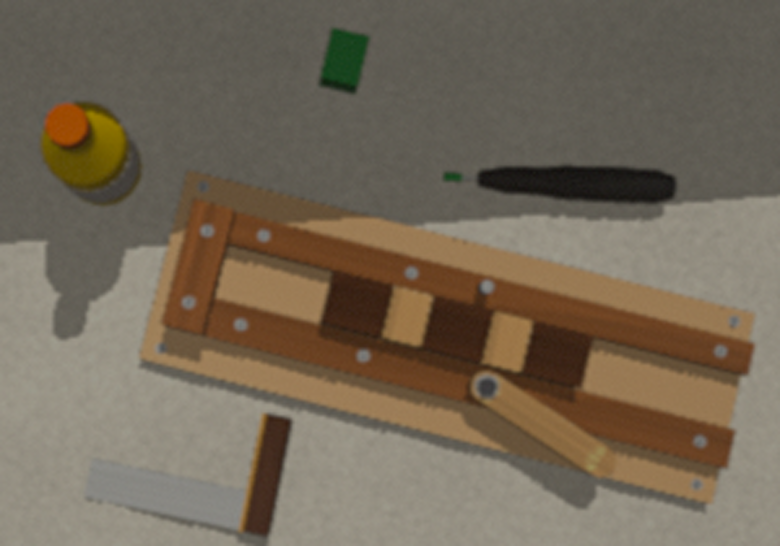

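View pics/side0.png

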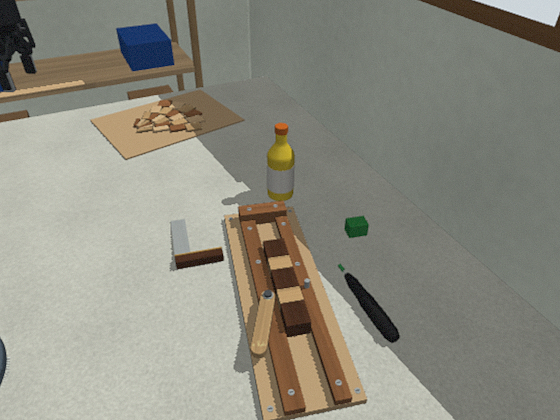

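Run:
```python
from h import *
from scipy.spatial.transform import Rotation as Ro
from scipy.ndimage import binary_erosion
p=optics.snapshot("top"); W=pts(p).reshape(-1,3)
c=np.array([562.85,-64.27]); a=np.arctan2(.23288,.97251)
def fr(c,a): y=np.array([np.sin(a),np.cos(a)]); return np.array([y[1],-y[0]]),y
def rect(sel):
    r=cv2.minAreaRect(sel.astype(np.float32)); return r
x,y=fr(c,a); J=np.c_[(W[:,:2]-c)@x,(W[:,:2]-c)@y,W[:,2]]
ok=lambda z0,z1,x0,x1,y0,y1:(J[:,2]>z0)&(J[:,2]<z1)&(J[:,0]>x0)&(J[:,0]<x1)&(J[:,1]>y0)&(J[:,1]<y1)
for n,s in dict(stop=ok(35,50,-80,80,165,240),far=ok(22,30,15,80,-240,170),row=ok(37,47,-21,30,-180,160),near=ok(22,30,-70,-12,0,170),pin=ok(36,48,30,55,-60,30)).items():
    q=J[s]; r=rect(q[:,:2]); print(n,np.round(np.percentile(q[:,0],[1,99])),np.round(np.percentile(q[:,1],[1,99])),np.round(r[0],1),np.round(r[1],1),round(r[2],1),np.median(q[:,2]).round(1))
s=sensors.get_state(); print(Ro.from_rotvec(s["orientation"]).as_matrix().round(3), a)
```

```text
stop [-45.  50.] [180. 212.] [  2.5 196.1] [96.9 32.1] 0.0 41.4
far [26. 51.] [-221.  166.] [ 38.4 -27.6] [ 25.4 394.8] 0.0 25.5
row [-15.  24.] [-99.  96.] [ 2.2 -1.7] [198.6  45.6] 90.0 41.5
near [-46. -16.] [  1. 168.] [-30.5  85. ] [169.8  31.1] 90.0 25.6
pin [37. 45.] [-20. -11.] [ 40.7 -15.7] [8.8 8.7] 50.1 42.0
[[-0.892  0.452 -0.   ]
 [ 0.452  0.892 -0.   ]
 [-0.    -0.    -1.   ]] 0.2350370078061417
```

Call:
{"name": "send_rows", "arguments": {"series": [{"translation": [-0.05, -0.04, 0.0], "twist": 0}, {"translation": [-0.15, -0.126, 0.0], "twist": 0}, {"translation": [-0.27, -0.227, 0.0], "twist": 0}, {"translation": [-0.39, -0.328, 0.0], "twist": 0}, {"translation": [-0.5, -0.42, 0.0], "twist": 0}, {"translation": [-0.61, -0.513, 0.0], "twist": 0}, {"translation": [-0.72, -0.605, 0.0], "twist": 0}, {"translation": [-0.82, -0.69, 0.0], "twist": 0}, {"translation": [-0.9, -0.757, 0.0], "twist": 0}, {"translation": [-0.955, -0.803, 0.0], "twist": 0}], "grip": 1, "force": 40}}

```text
t: 2.35
tcp_pos: [335.2, 237.4, 231.4]
orientation: [0.731, 3.055, -0.0]
force: [0.8, 0.3, -0.8]
width: 0.0
gripper_force: 0.0
```

Call:
{"name": "send_rows", "arguments": {"series": [{"translation": [-0.1, -0.084, 0.0], "twist": 0}, {"translation": [-0.2, -0.168, 0.0], "twist": 0}, {"translation": [-0.3, -0.252, 0.0], "twist": 0}, {"translation": [-0.4, -0.336, 0.0], "twist": 0}, {"translation": [-0.5, -0.42, 0.0], "twist": 0}, {"translation": [-0.6, -0.504, 0.0], "twist": 0}, {"translation": [-0.7, -0.588, 0.0], "twist": 0}, {"translation": [-0.8, -0.672, 0.0], "twist": 0}, {"translation": [-0.9, -0.757, 0.0], "twist": 0}, {"translation": [-0.955, -0.803, 0.0], "twist": 0}]}}

```text
t: 3.6
tcp_pos: [433.0, 8.1, 231.3]
orientation: [-0.731, -3.055, 0.0]
force: [0.3, 1.3, 0.2]
width: -0.1
gripper_force: 0.0
```

Call:
{"name": "send_rows", "arguments": {"series": [{"translation": [-0.1, -0.084, 0.05], "twist": -0.01}, {"translation": [-0.22, -0.185, 0.11], "twist": -0.02}, {"translation": [-0.34, -0.286, 0.17], "twist": -0.03}, {"translation": [-0.46, -0.387, 0.24], "twist": -0.04}, {"translation": [-0.58, -0.488, 0.32], "twist": -0.05}, {"translation": [-0.7, -0.588, 0.4], "twist": -0.06}, {"translation": [-0.82, -0.69, 0.48], "twist": -0.07}, {"translation": [-0.9, -0.757, 0.53], "twist": -0.0746}, {"translation": [-0.955, -0.803, 0.555], "twist": -0.0746}, {"translation": [-0.955, -0.803, 0.555], "twist": -0.0746}]}}

```text
t: 4.85
tcp_pos: [530.6, -220.7, 120.0]
orientation: [-0.369, -3.119, -0.0]
force: [-0.3, 0.7, -0.4]
width: 0.1
gripper_force: 0.0
```

```bash
cat >> h.py <<'E'
from scipy.spatial.transform import Rotation as Ro
O=np.array([565.43,-74.96]); A=.235; JX=np.array([np.cos(A),-np.sin(A)]); JY=np.array([np.sin(A),np.cos(A)])
def where():
    s=sensors.get_state(); d=s["tcp_pos"][:2]-O
    R=Ro.from_rotvec(s["orientation"]).as_matrix()
    print("t",round(s["t"],2),"jig xyz",np.round([d@JX,d@JY,s["tcp_pos"][2]],1),"F jig",np.round([s["force"][:2]@JX,s["force"][:2]@JY,s["force"][2]],2),"w",round(s["width"],1),"tool x,y in jig",np.round([R[:2,0]@JX,R[:2,0]@JY,R[:2,1]@JX,R[:2,1]@JY],3), "q6",s["qpos"].round(2))
E
python3 - <<'E'
from h import *
where()
p=optics.snapshot("wrist"); cv2.imwrite("pics/w1.png",p["frame"])
E
```

```text
t 4.85 jig xyz [ 1.000e-01 -1.498e+02  1.200e+02] F jig [-0.41  0.6  -0.37] w 0.1 tool x,y in jig [-1.  0.  0.  1.] q6 [-0.39  0.38 -0.1   1.09 -0.   -0.16]
```

View pics/w1.png

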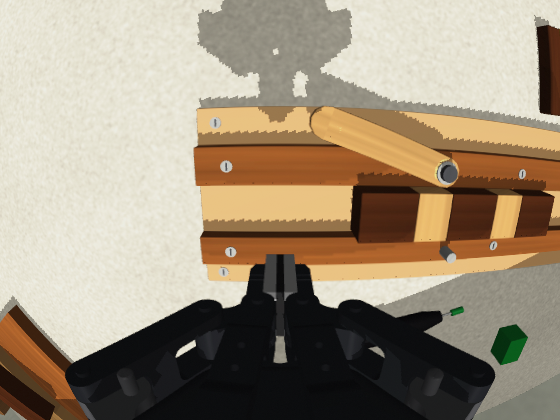

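Call:
{"name": "send_rows", "arguments": {"series": [{"translation": [0, 0, 0.07], "twist": 0}, {"translation": [0, 0, 0.17], "twist": 0}, {"translation": [0, 0, 0.28], "twist": 0}, {"translation": [0, 0, 0.38], "twist": 0}, {"translation": [0, 0, 0.45], "twist": 0}, {"translation": [0, 0, 0.49], "twist": 0}, {"translation": [0, 0.03, 0.49], "twist": 0}, {"translation": [0, 0.08, 0.49], "twist": 0}, {"translation": [0, 0.13, 0.49], "twist": 0}, {"translation": [0, 0.16, 0.49], "twist": 0}]}}

```text
t: 6.15
tcp_pos: [538.5, -188.4, 22.7]
orientation: [0.366, 3.12, -0.0]
force: [0.8, 0.3, 0.2]
width: 0.1
gripper_force: 0.0
```

Call:
{"name": "send_rows", "arguments": {"series": [{"translation": [0, 0.01, 0], "twist": 0}, {"translation": [0, 0.025, 0], "twist": 0}, {"translation": [0, 0.04, 0], "twist": 0}, {"translation": [0, 0.055, 0], "twist": 0}, {"translation": [0, 0.07, 0], "twist": 0}, {"translation": [0, 0.085, 0], "twist": 0}, {"translation": [0, 0.1, 0], "twist": 0}, {"translation": [0, 0.115, 0], "twist": 0}, {"translation": [0, 0.13, 0], "twist": 0}, {"translation": [0, 0.145, 0], "twist": 0}]}}

```text
t: 7.4
tcp_pos: [544.9, -160.9, 22.3]
orientation: [0.367, 3.12, -0.0]
force: [-0.3, -0.3, -1.0]
width: 0.1
gripper_force: 0.5
```

Run:
```python
from h import *
where()
p=optics.snapshot("wrist"); cv2.imwrite("pics/w2.png",p["frame"])
p=optics.snapshot("top"); W=pts(p).reshape(-1,3)
x=(W[:,:2]-O)@JX; y=(W[:,:2]-O)@JY
for x0,x1 in((-15,-5),(-5,5),(5,15)):
    t=y[(x>x0)&(x<x1)&(abs(W[:,2]-41.5)<3)&(y<185)]; print(np.round(np.percentile(t,[1,99]),1),len(t))
```

```text
t 7.4 jig xyz [  0.  -88.3  22.3] F jig [-0.2  -0.34 -1.04] w 0.1 tool x,y in jig [-1.    -0.001 -0.001  1.   ] q6 [-0.29  0.46 -0.26  0.86 -0.   -0.05]
[-71.  121.7] 449
[-38.1 122.3] 411
[-38.  121.4] 416
```

View pics/w2.png

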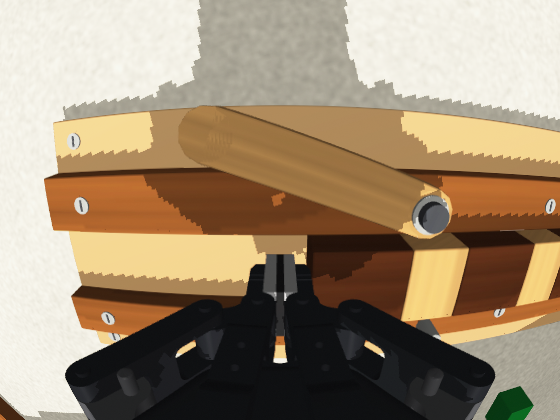

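Call:
{"name": "send_rows", "arguments": {"series": [{"translation": [0, 0.015, 0], "twist": 0}, {"translation": [0, 0.03, 0], "twist": 0}, {"translation": [0, 0.045, 0], "twist": 0}, {"translation": [0, 0.06, 0], "twist": 0}, {"translation": [0, 0.075, 0], "twist": 0}, {"translation": [0, 0.09, 0], "twist": 0}, {"translation": [0, 0.105, 0], "twist": 0}, {"translation": [0, 0.12, 0], "twist": 0}, {"translation": [0, 0.135, 0], "twist": 0}, {"translation": [0, 0.15, 0], "twist": 0}]}}

```text
t: 8.75
tcp_pos: [551.9, -131.7, 22.3]
orientation: [-0.367, -3.12, 0.0]
force: [-0.8, -0.9, -0.8]
width: -0.1
gripper_force: 0.5
```

Call:
{"name": "send_rows", "arguments": {"series": [{"translation": [0, 0.015, 0], "twist": 0}, {"translation": [0, 0.03, 0], "twist": 0}, {"translation": [0, 0.045, 0], "twist": 0}, {"translation": [0, 0.06, 0], "twist": 0}, {"translation": [0, 0.075, 0], "twist": 0}, {"translation": [0, 0.09, 0], "twist": 0}, {"translation": [0, 0.105, 0], "twist": 0}, {"translation": [0, 0.12, 0], "twist": 0}, {"translation": [0, 0.135, 0], "twist": 0}, {"translation": [0, 0.145, 0], "twist": 0}]}}

```text
t: 10.0
tcp_pos: [558.6, -103.5, 22.3]
orientation: [-0.367, -3.12, 0.0]
force: [1.3, -1.0, -0.3]
width: -0.2
gripper_force: 0.6
```

Call:
{"name": "send_rows", "arguments": {"series": [{"translation": [0, 0.003, 0], "twist": 0}, {"translation": [0, 0.006, 0], "twist": 0}, {"translation": [0, 0.009, 0], "twist": 0}, {"translation": [0, 0.012, 0], "twist": 0}, {"translation": [0, 0.015, 0], "twist": 0}, {"translation": [0, 0.018, 0], "twist": 0}, {"translation": [0, 0.021, 0], "twist": 0}, {"translation": [0, 0.024, 0], "twist": 0}, {"translation": [0, 0.027, 0], "twist": 0}, {"translation": [0, 0.03, 0], "twist": 0}]}}

```text
t: 11.25
tcp_pos: [559.9, -97.8, 22.3]
orientation: [-0.367, -3.12, 0.0]
force: [-0.1, -0.5, -0.0]
width: -0.1
gripper_force: 0.6
```

```bash
cat >> h.py <<'E'
def row():
    where(); p=optics.snapshot("top"); W=pts(p).reshape(-1,3)
    x=(W[:,:2]-O)@JX; y=(W[:,:2]-O)@JY
    for x0,x1 in((-15,-5),(-5,5),(5,15)):
        t=y[(x>x0)&(x<x1)&(abs(W[:,2]-41.5)<3)&(y<235)]; h=np.histogram(t,np.arange(-40,235,5))[0]; print(h)
    return p
E
python3 -c "from h import *; row()"
```

```text
t 11.25 jig xyz [ -0.  -23.5  22.3] F jig [ 0.02 -0.56 -0.03] w -0.1 tool x,y in jig [-1.    -0.001 -0.001  1.   ] q6 [-0.17  0.46 -0.26  0.86 -0.    0.06]
[ 0  0  0  0  0  0  3  1  5  4  5  7  6  8 12 13 14 12 13 11 13 13 14 14
 13 12 13 12 12 12 13 13 13 13 13 12 14 14 12 14 13 12 13 15 11  9 14 14
 13 14 13 12  5  0]
[ 0  0  0  0  0  0  0  0  0  0  0  0  0  0 12 12 12 15 11 14 13 13 14 11
 11 13 13 13 13 12 12 10 14 13 14 13 12 13 12 13 14 11 12 13 14  5 12 12
 11 11 13 10  3  0]
[ 0  0  0  0  0  0  0  0  0  0  0  0  0  0 13 14 12 11 13 13 12 16 12 15
 13 13 13 14 12 15 13 13 13 13 11 11 13 11 14 13 12 13 13 13 13  5 13 12
 12 11 11 11  5  0]
```

Nearly home, about 2–3 mm to go. Continue slowly until contact force rises.

Call:
{"name": "send_rows", "arguments": {"series": [{"translation": [0, 0.0015, 0], "twist": 0}, {"translation": [0, 0.003, 0], "twist": 0}, {"translation": [0, 0.0045, 0], "twist": 0}, {"translation": [0, 0.006, 0], "twist": 0}, {"translation": [0, 0.0075, 0], "twist": 0}, {"translation": [0, 0.009, 0], "twist": 0}, {"translation": [0, 0.0105, 0], "twist": 0}, {"translation": [0, 0.012, 0], "twist": 0}, {"translation": [0, 0.012, 0], "twist": 0}, {"translation": [0, 0.012, 0], "twist": 0}]}}

```text
t: 12.55
tcp_pos: [560.4, -95.8, 22.3]
orientation: [-0.368, -3.12, 0.001]
force: [-1.0, -3.8, -0.2]
width: 0.6
gripper_force: 2.1
```

```bash
python3 -c "from h import *; row()"
```

```text
t 12.55 jig xyz [ -0.  -21.4  22.3] F jig [-0.06 -3.94 -0.2 ] w 0.6 tool x,y in jig [-1. -0. -0.  1.] q6 [-0.17  0.46 -0.26  0.86 -0.    0.07]
[ 0  0  0  0  0  0  1  4  4  5  6  6  5  6 10 12 13 13 15 13 13 12 14 12
 11 10 13 13 13 13 14 11 14 14 13 11 14 13 12 13 14 14 13 15 13 12 14 13
 11 13 10 14  4  0]
[ 0  0  0  0  0  0  0  0  0  0  0  0  0  0  7 14  9 13 13 12 12 11 13 13
 12 13 14 11 12 13 14 12 14 13 14 13 13 14 14 10 13 12 14 13 12 14 13 13
 13 12 13 12  4  0]
[ 0  0  0  0  0  0  0  0  0  0  0  0  0  0  7 11 13 13 13 14 10 14 13 12
 11 14 11 14 11 12 12  9 12 14  9 14 13 11 13 13 14  9 12 10 13 12 13 12
 14 13 12 14  4  0]
```

Call:
{"name": "send_rows", "arguments": {"series": [{"translation": [0, 0.002, 0], "twist": 0}, {"translation": [0, 0.004, 0], "twist": 0}, {"translation": [0, 0.006, 0], "twist": 0}, {"translation": [0, 0.006, 0], "twist": 0}, {"translation": [0, 0.006, 0], "twist": 0}, {"translation": [0, 0.006, 0], "twist": 0}, {"translation": [0, 0.006, 0], "twist": 0}, {"translation": [0, 0.006, 0], "twist": 0}, {"translation": [0, 0.006, 0], "twist": 0}, {"translation": [0, 0.006, 0], "twist": 0}]}}

```text
t: 13.85
tcp_pos: [560.5, -95.6, 22.3]
orientation: [-0.369, -3.12, 0.004]
force: [-2.1, -9.9, 1.5]
width: 0.2
gripper_force: 5.0
```

```bash
python3 -c "from h import *; where()"
```

```text
t 13.85 jig xyz [  0.  -21.2  22.3] F jig [  0.31 -10.14   1.47] w 0.2 tool x,y in jig [-1.  0.  0.  1.] q6 [-0.17  0.46 -0.26  0.86 -0.    0.07]
```

Call:
{"name": "send_rows", "arguments": {"series": [{"translation": [0, -0.03, 0], "twist": 0}, {"translation": [0, -0.1, 0], "twist": 0}, {"translation": [0, -0.2, 0], "twist": 0}, {"translation": [0, -0.3, 0], "twist": 0}, {"translation": [0, -0.34, -0.05], "twist": 0}, {"translation": [0, -0.34, -0.15], "twist": 0}, {"translation": [0, -0.34, -0.25], "twist": 0}, {"translation": [0, -0.34, -0.33], "twist": 0}, {"translation": [0, -0.34, -0.35], "twist": 0}, {"translation": [0, -0.34, -0.35], "twist": 0}]}}

```text
t: 15.1
tcp_pos: [544.9, -160.5, 92.3]
orientation: [0.367, 3.12, -0.0]
force: [-0.2, 1.0, -0.9]
width: 0.0
gripper_force: 0.0
```

Call:
{"name": "send_rows", "arguments": {"series": [{"translation": [0.1, 0, 0], "twist": 0}, {"translation": [0.25, 0, 0], "twist": 0}, {"translation": [0.4, 0, 0], "twist": 0}, {"translation": [0.52, 0, 0], "twist": 0}, {"translation": [0.57, 0, 0.03], "twist": 0}, {"translation": [0.57, 0, 0.1], "twist": 0}, {"translation": [0.57, 0, 0.2], "twist": 0}, {"translation": [0.57, 0, 0.27], "twist": 0}, {"translation": [0.57, 0, 0.31], "twist": 0}, {"translation": [0.57, 0, 0.31], "twist": 0}]}}

```text
t: 16.35
tcp_pos: [434.0, -133.9, 29.6]
orientation: [-0.367, -3.119, -0.0]
force: [-0.3, -0.4, -0.7]
width: -0.1
gripper_force: 0.0
```

Run:
```python
from h import *
p=row()
m=silhouettes(p,"keeper")[0]["region"]; W=pts(p)[m]; W=W[abs(W[:,2]-40)<5]
print(cv2.minAreaRect(np.c_[(W[:,:2]-O)@JX,(W[:,:2]-O)@JY].astype(np.float32)))
cv2.imwrite("pics/t2.png",cv2.resize(p["frame"][150:320,200:480],None,fx=2.6,fy=2.6))
for th in np.r_[-.333:1.571:20j]:
    n=np.array([np.cos(th),np.sin(th)]); d=np.array([n[1],-n[0]])
    print(round(th,2),np.round(np.array([-36,-23])+85*d-n*(12+11*abs(n[0])+13*abs(n[1])),1))
```

```text
t 16.35 jig xyz [-114.1  -88.    29.6] F jig [-0.18 -0.5  -0.67] w -0.1 tool x,y in jig [-1.    -0.001 -0.001  1.   ] q6 [-0.3   0.29 -0.52  0.77 -0.   -0.06]
[ 0  0  0  0  0  0  8 14 11 14 10 13 12 14 13 13 13 14 12 12 12 14 13 13
 14 11 15 11 12 12 13 10 14 12 12 12 13 12 12 12 12 13 12 14 11 14 13 13
 13 10 12 11  4  0]
[ 0  0  0  0  0  0  6 14 14 12 13 12 13 12 13 13 11 15 14 13 12 11 13 12
 12 14 14 12 11 12 13 11 14 12 13 12 14 13 13 13 14 12 14 14 14 12 13 12
 13 12 14 12  4  0]
[ 0  0  0  0  0  0  8 12 14 15 11 13 12 12 13 14 13 13 11 14 11 14 13 13
 13 13 12 12 11 14 13 13 13 14 11 14 13 13 11 12 14 12 14 10 14 11 12  7
 14 11 10 13  5  0]
((-51.95572280883789, -68.78157806396484), (121.0193862915039, 24.211589813232422), 70.94420623779297)
-0.33 [-89.  -94.6]
-0.23 [-80.6 -99.8]
-0.13 [ -71.6 -104. ]
-0.03 [ -62.2 -107.2]
0.07 [ -54.  -109.4]
0.17 [ -46.4 -111. ]
0.27 [ -38.6 -111.9]
0.37 [ -30.5 -112. ]
0.47 [ -22.3 -111.3]
0.57 [ -14.  -109.8]
0.67 [  -5.8 -107.5]
0.77 [   2.3 -104.2]
0.87 [  10.2 -100. ]
0.97 [ 17.7 -94.9]
1.07 [ 24.8 -89. ]
1.17 [ 31.2 -82.2]
1.27 [ 37.  -74.6]
1.37 [ 41.9 -66.3]
1.47 [ 46.  -57.4]
1.57 [ 49. -48.]
```

View pics/t2.png

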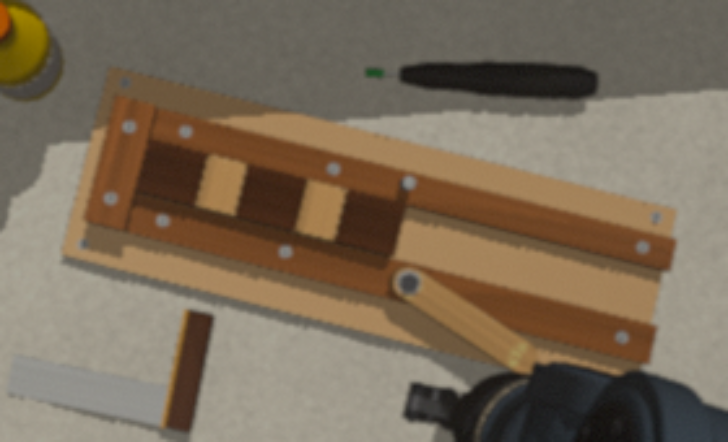

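Call:
{"name": "send_rows", "arguments": {"series": [{"translation": [-0.05, -0.015, 0], "twist": 0}, {"translation": [-0.095, -0.025, 0], "twist": 0}, {"translation": [-0.125, -0.033, 0], "twist": 0}, {"translation": [-0.167, -0.059, 0], "twist": 0}, {"translation": [-0.212, -0.08, 0], "twist": 0}, {"translation": [-0.259, -0.096, 0], "twist": 0}, {"translation": [-0.3, -0.107, 0], "twist": 0}, {"translation": [-0.338, -0.115, 0], "twist": 0}, {"translation": [-0.377, -0.12, 0], "twist": 0}, {"translation": [-0.418, -0.12, 0], "twist": 0}]}}

```text
t: 17.7
tcp_pos: [510.3, -176.9, 30.3]
orientation: [-0.367, -3.12, 0.0]
force: [-0.9, 0.7, 0.4]
width: -0.2
gripper_force: 0.4
```

Run:
```python
from h import *
where()
p=optics.snapshot("wrist"); cv2.imwrite("pics/w3.png",p["frame"])
```

```text
t 17.7 jig xyz [ -29.9 -112.    30.3] F jig [-1.07  0.49  0.42] w -0.2 tool x,y in jig [-1.    -0.001 -0.001  1.   ] q6 [-0.33  0.41 -0.32  0.84 -0.   -0.1 ]
```

View pics/w3.png

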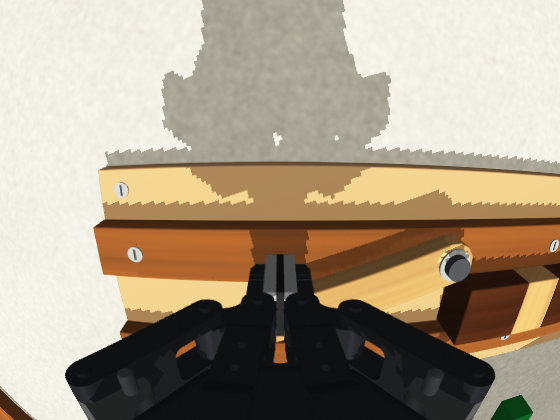

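Call:
{"name": "send_rows", "arguments": {"series": [{"translation": [-0.041, 0.0035, 0], "twist": 0}, {"translation": [-0.083, 0.011, 0], "twist": 0}, {"translation": [-0.124, 0.023, 0], "twist": 0}, {"translation": [-0.164, 0.039, 0], "twist": 0}, {"translation": [-0.204, 0.06, 0], "twist": 0}, {"translation": [-0.241, 0.086, 0], "twist": 0}, {"translation": [-0.277, 0.115, 0], "twist": 0}, {"translation": [-0.309, 0.149, 0], "twist": 0}, {"translation": [-0.338, 0.187, 0], "twist": 0}, {"translation": [-0.362, 0.229, 0], "twist": 0}]}}

```text
t: 19.0
tcp_pos: [591.4, -148.6, 30.3]
orientation: [0.367, 3.12, -0.0]
force: [-0.5, -0.3, 1.5]
width: 0.0
gripper_force: 0.4
```

Call:
{"name": "send_rows", "arguments": {"series": [{"translation": [-0.01, 0.022, 0], "twist": 0}, {"translation": [-0.02, 0.045, 0], "twist": 0}, {"translation": [-0.028, 0.06, 0], "twist": 0}, {"translation": [-0.033, 0.072, 0], "twist": 0}, {"translation": [-0.035, 0.08, 0], "twist": 0}, {"translation": [-0.035, 0.085, 0], "twist": 0}, {"translation": [-0.035, 0.089, 0], "twist": 0}, {"translation": [-0.035, 0.093, 0], "twist": 0}, {"translation": [-0.035, 0.097, 0], "twist": 0}, {"translation": [-0.035, 0.097, 0], "twist": 0}]}}

```text
t: 20.25
tcp_pos: [602.3, -132.2, 30.4]
orientation: [0.368, 3.12, -0.001]
force: [0.7, -5.2, -0.0]
width: -0.4
gripper_force: 1.8
```

```bash
python3 -c "from h import *; where()"
```

```text
t 20.25 jig xyz [ 49.2 -47.1  30.4] F jig [ 1.86 -4.93 -0.04] w -0.4 tool x,y in jig [-1. -0. -0.  1.] q6 [-0.22  0.52 -0.12  0.93 -0.    0.02]
```

Bar against its limit (5 N). A touch more, then retreat straight back, up and clear.

Call:
{"name": "send_rows", "arguments": {"series": [{"translation": [0, 0.003, 0], "twist": 0}, {"translation": [0, 0.005, 0], "twist": 0}, {"translation": [0, 0.005, 0], "twist": 0}, {"translation": [0, 0.005, 0], "twist": 0}, {"translation": [0, -0.01, 0], "twist": 0}, {"translation": [0, -0.06, 0], "twist": 0}, {"translation": [0, -0.15, -0.05], "twist": 0}, {"translation": [0, -0.25, -0.2], "twist": 0}, {"translation": [0, -0.35, -0.4], "twist": 0}, {"translation": [0, -0.4, -0.6], "twist": 0}]}}

```text
t: 21.5
tcp_pos: [582.9, -211.5, 152.2]
orientation: [0.369, 3.12, -0.0]
force: [1.5, 0.5, -0.6]
width: -0.1
gripper_force: 0.0
```

Call:
{"name": "send_rows", "arguments": {"series": [{"translation": [0.1, -0.1, -0.1], "twist": 0}, {"translation": [0.25, -0.2, -0.1], "twist": 0}, {"translation": [0.4, -0.3, -0.1], "twist": 0}, {"translation": [0.55, -0.35, -0.1], "twist": 0}, {"translation": [0.7, -0.4, -0.1], "twist": 0}, {"translation": [0.8, -0.4, -0.1], "twist": 0}, {"translation": [0.85, -0.4, -0.1], "twist": 0}, {"translation": [0.85, -0.4, -0.1], "twist": 0}, {"translation": [0.85, -0.4, -0.1], "twist": 0}, {"translation": [0.85, -0.4, -0.1], "twist": 0}]}}

```text
t: 22.75
tcp_pos: [400.3, -248.0, 170.2]
orientation: [-0.367, -3.12, 0.0]
force: [0.1, -0.4, -0.1]
width: -0.2
gripper_force: 0.0
```

Run:
```python
from h import *
p=row()
m=silhouettes(p,"keeper")[0]["region"]; W=pts(p)[m]; W=W[abs(W[:,2]-40)<5]
print(cv2.minAreaRect(np.c_[(W[:,:2]-O)@JX,(W[:,:2]-O)@JY].astype(np.float32)))
cv2.imwrite("pics/t3.png",cv2.resize(p["frame"][130:320,180:480],None,fx=2.6,fy=2.6))
```

```text
t 22.75 jig xyz [-120.3 -206.8  170.2] F jig [ 0.17 -0.38 -0.12] w -0.2 tool x,y in jig [-1.    -0.001 -0.001  1.   ] q6 [-0.55  0.18 -0.25  1.14 -0.   -0.32]
[ 0 10  6 10  9  7  7 14 13 12 12 15 14 12 14 11 14 11 13  9 12 13 14 12
 11 13 13 12 10 12 13 11 13 13 12 12 14 13 11 12 14 15 11 13 12 13 14 12
 13 13 11 16  4  0]
[ 0 10 10 10  7  7  7 14 10 12 12 13 12 15 13 12 13 12 14 13 13 14 11 14
 13 11 13 13 13 12 14 10 14 13 15 12 13 13 14 13 14 12 12 13 13 13 10 13
 11  8 14 11  3  0]
[ 0 11  8 10  8  7  8 12 12 12 14 13 12 15 12 15 10 13 11 13 13 13 13 14
 14 13 13 11 10 12 12 12 13 14 10 14 13 12 10 12 11 13 15 12 13 13 14 12
 13 13 13 13  5  0]
((13.715370178222656, -22.789039611816406), (121.64358520507812, 24.486005783081055), 0.22417713701725006)
```

View pics/t3.png

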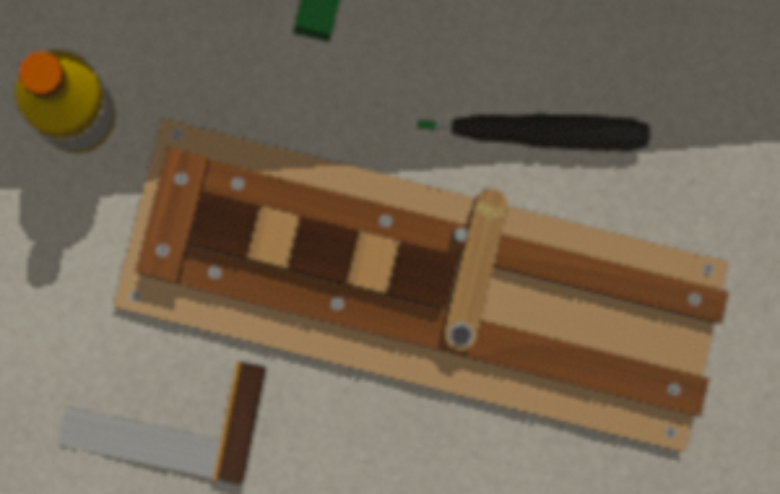

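The picture shows the row closed up against the stop (front at about column 195). The keeper lies square across the channel from (460,335) to (490,200), beside the pin, and the other items are where they were.

```bash
python3 -c "from h import *; print(workorder.finish_job())"
```

```text
the job is handed in; nothing more can be done
None
```

The row of five blocks is fully home against the end stop and the keeper bar lies square across the channel behind it. I handed the job in at about 23 s, with the bottle, rotary tool and try square left where they were.

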